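# Sort the shoe-care things into their trays

## Task

Tidy the shoe-care things away: lay the larger brush in the wide bay and the smaller brush in the narrow bay of the two-bay tray, both bristles down, and lay the shoehorn flat, hump up and lengthwise, in the middle of the plain oblong tray. Set the large polish tin flat in the middle of the round dish and the small tin centred on top of it. Leave the wooden shoe tree where it is.

Things in the scene. Friction and masses are not known exactly. Their poses are not given: they have to be found in the camera images.
- big_brush_mid (a point): the larger plastic shoe brush: a black block 120 long (its x) x 45 wide (y) x 20 high on top of 26 mm of pale bristles, 46 high in all, lying bristles down. The point is its centre, 23 above its underside; z up. About 100 g, loose
- small_brush_mid (a point): the smaller plastic shoe brush, same make-up: black block 80 long (x) x 24 wide (y) x 16 high on 22 mm of pale bristles, 38 high in all, bristles down. The point is its centre, 19 above its underside; z up. About 40 g, loose
- shoehorn_mid (a point): steel shoehorn, an arched strip lying hump up: 125 long (x), 13 high, 22 wide at the handle end (-x) growing to 40 at the broad end (+x), an even 30 wide over the middle 40 mm of its length. The point is its centre, 6.5 above its underside; z up. About 60 g, loose
- large_tin_mid (a point): the larger round tin of polish, closed, flat steel lid: 62 diameter, 24 high. The point is its centre, 12 above its underside; z up. About 90 g, loose
- small_tin_mid (a point): the smaller round tin of polish, closed, flat steel lid: 44 diameter, 20 high. The point is its centre, 10 above its underside; z up. About 45 g, loose
- brush_tray: grey plastic tray with two bays, fixed to the table: outside 150 long (x) x 136 wide (y), floor 3 thick, rim and partition 12 high above the table, outer walls 4 thick. One partition 16 thick along x makes a wide bay (142 x 66 inside, its centre at y = +31 mm) and a narrow bay (142 x 46 inside, its centre at y = -41 mm). Origin: centre of the underside, z up
- horn_tray: plain oblong grey plastic tray without partition, fixed to the table: outside 158 long (x) x 98 wide (y), inside 150 x 90, floor 3 thick, rim 12 high above the table. Origin: centre of the underside, z up
- dish: round grey plastic dish, fixed to the table: 124 outside and 116 inside diameter, floor 3 thick, rim 12 high above the table. Origin: centre of the underside, z up
- shoe_tree: bystander: wooden shoe tree about 250 long (x) x 78 wide x 68 high, lying loose just beyond the trays and things. Origin: centre of its underside, z up. (A grey plastic caddy with a swing door, 174 high, also stands fixed beside the robot, some 0.6 m to its left and out of the way of the work.)
Things that resemble listed ones, but are neither listed nor needed, are in the scene too. What is shaped like the part that bears large_tin_mid but purple is not meant.

How it is judged:
At the end, for the whole second after the job is handed in: Flat on the floors (tilt < 0.12 rad), from bay or tray centre: big brush 20 mm along, 16 across; small brush 35, 16; shoehorn hump up 25, 35. Large tin within 15 mm of the dish centre, small tin on it within 12 mm. Bristles down, all released and at rest (x of big_brush_mid in the frame of brush_tray between -0.02 and 0.02 m and y of big_brush_mid in the frame of brush_tray between 0.015 and 0.047 m and z of big_brush_mid in the frame of brush_tray between 0.021 and 0.03 m and x of small_brush_mid in the frame of brush_tray between -0.035 and 0.035 m and y of small_brush_mid in the frame of brush_tray between -0.057 and -0.025 m and z of small_brush_mid in the frame of brush_tray between 0.017 and 0.026 m and x of shoehorn_mid in the frame of horn_tray between -0.025 and 0.025 m and y of shoehorn_mid in the frame of horn_tray between -0.035 and 0.035 m and z of shoehorn_mid in the frame of horn_tray between 0.005 and 0.0135 m and horizontal distance between large_tin_mid and dish below 0.015 m and z of large_tin_mid in the frame of dish between 0.011 and 0.019 m and horizontal distance between small_tin_mid and large_tin_mid below 0.012 m and z of small_tin_mid in the frame of dish between 0.033 and 0.042 m and angle between each of big_brush_mid, small_brush_mid, shoehorn_mid, large_tin_mid, small_tin_mid's own z axis and vertical below 0.12 rad and linear speed of each of big_brush, small_brush, shoehorn, large_tin, small_tin below 0.02 m/s and angular speed of each of big_brush, small_brush, shoehorn, large_tin, small_tin below 0.2 rad/s); the robot touches nothing.
It fails at once if the wooden shoe tree is shifted by more than 15 mm (distance of shoe_tree from where it was at the start of the episode above 0.015 m).
It also fails if it takes over 131 s, if anything falls off the work surface, if the arm or the gripper's body presses on something with over 40 N, if the wrist force passes 120 N, or if a joint passes its speed limit or range.

## Robot

A 6-joint arm with a two-finger parallel gripper is mounted at the origin on the work surface. World frame = base frame: x ahead of the robot, y to its left, z up, the work surface at z = 0. Lengths are in m, angles in rad, forces in N, time in s.
With the tool pointing down it reaches from about 0.25 to 0.775 m from the base axis. Payload 4 kg.
Tool frame: the origin (TCP) lies midway between the tips of the shut fingers; the grasp point (between the pads) lies 19 mm behind it (robot.grasp_offset is the distance from the TCP to the grasp point, in m); z points along the fingers, y is the direction in which the jaws open and shut (so a half turn about z gives the same grasp; the last joint's range is limited). The gripper opens to 94 mm and grips with 3 to 60 N. Pads are 16 mm wide; open, the fingers measure 119 mm over their backs; the gripper's body (75 mm by 177 mm) begins 78 mm behind the grasp point.
Start: joints at [1.184, 0.087, 1.371, -0, 1.684, -0.103], TCP at [0.154, 0.528, 0.206] pointing down, gripper open.
Joint ranges: [-3.1, 3.1], [-0.76, 2.03], [0.27, 2.55], [-1.08, 4.22], [0.17, 2.65], [-2.57, 2.57]. Speed limits (rad/s): [2.79, 2.79, 3.14, 3.14, 3.14, 3.14].

## Interface

Orientations are given as [roll, pitch, yaw] about the fixed x, y, z axes, in that order (R = Rz(yaw) Ry(pitch) Rx(roll)).
In Python, from bench import status, viewer, order, robot gives the robot as it stands. The module is installed in compiled form; this text tells all that it offers.
- The arm moves only by the tool move_arm, never from a script. Its argument "targets" is a list of rows, each a list of 3 entries, a list of its own where there are three numbers: the shift along the tool's x, y, z in mm, then the turn, a rotation vector about the tool's x, y, z in degrees, then the opening, from -1 (shut) to 1 (fully open). A call has 1 to 20 rows; each row is the pose to reach, as a shift and turn from the pose commanded when the call began, along the tool's axes at that moment; what a row does not reach only later rows make up. A row lasts 1/8 s, in which the tool goes at most 62.5 mm and 10.7 degrees, less where a joint would pass 70% of its speed; a pose out of reach is approached as far as the arm can. A call with a gripper value outside its range is refused whole. The fingers move at their own pace and stop on an object; the grip force is fixed at half the most. Time passes only in rows, so rows that repeat a pose let the fingers close. It gives the time, the measured TCP pose, the force and the opening at its end, in the units of the state.
- status.get_obs(): the state, without advancing time (a new reading comes with each control period).
- viewer.snapshot(name): name is "scene" or "top" or "wrist"; returns the picture (384x512x3 uint8, red, green, blue); there is no depth.
- viewer.camera_model(name): a dict with "K" (3x3 intrinsics, pixels), "D" ([k1, k2, p1, p2, k3] as OpenCV has them; the pictures are not rectified), "xyz" and "attitude" of the camera in the world; the wrist camera has in their place "T_tool_cam" (4x4, takes a point from camera to tool coordinates, whose origin is the TCP and whose axes are the flange's). Camera axes: x right, y up, looking along -z (the intrinsics and any distortion apply to the point x, -y, -z); pixel columns grow to the right and rows downward; lengths in m; the calibration is good to about 2 mm. A picture is of the moment at which its call begins: read the wrist's pose just before it. camera_model takes no time and is no camera call.
- order.close_job(): hands the job in, once; it reports no verdict.
The state is a dict: "time": time; "joint_positions": joint angles; "qvel": joint speeds; "joint_torque": joint torques, N m; "tool_pos": TCP position; "ee_rot": TCP orientation; "wrist_force": force on the tool from outside, world axes, zero at the start; "wrist_torque": the same for the moment, N m; "width": finger opening in m.
Only numpy, scipy, OpenCV 4.12 (cv2) and the standard library are available. Lean on these libraries where they do the work, as an engineer would, in place of code of your own. Each camera call takes 0.05 s, during which the arm holds its last target. There are 200 camera calls.

## Working session

There is one attempt and no reset: what is moved stays moved. The work goes in short steps, Python scripts to look and compute and a tool call to move; the robot and the scene stay as the last step left them, time stands still between calls to the robot, and variables do not carry over. Pictures are saved under pics/ and viewed, about 12 in all and at most 16, crops included, and the job is handed in when it is done.

Besides the shell and the picture viewer there is one more tool, called after "Emit:" as name([rows], argument=value, ...), one row to a line, values as JSON. move_arm: Moves the arm, as the interface text tells. Its arguments: {"type":"object","properties":{"targets":{"type":"array"}},"required":["targets"]}

```bash
mkdir -p pics
python3 - <<'E'
from bench import status, viewer, robot
import cv2, numpy as np
np.set_printoptions(precision=4,suppress=True)
for n in("top","scene"):
    cv2.imwrite(f"pics/{n}1.png",cv2.resize(viewer.snapshot(n)[:,:,::-1],(800,600),interpolation=cv2.INTER_CUBIC))
for n in("top","scene","wrist"): print(n,viewer.camera_model(n))
print(status.get_obs()); print(robot.grasp_offset)
E
```

```text
top {'K': array([[379.1761,   0.    , 255.6669],
       [  0.    , 379.1761, 191.2302],
       [  0.    ,   0.    ,   1.    ]]), 'D': array([0.003, 0.   , 0.   , 0.   , 0.   ]), 'xyz': array([ 0.4798, -0.0572,  1.0727]), 'attitude': array([ 0.0901,  0.0222, -1.5485])}
scene {'K': array([[368.8989,   0.    , 253.8391],
       [  0.    , 368.8989, 185.753 ],
       [  0.    ,   0.    ,   1.    ]]), 'D': array([-0.1129,  0.    ,  0.    ,  0.    ,  0.    ]), 'xyz': array([1.0979, 0.0804, 0.9748]), 'attitude': array([0.5493, 0.001 , 1.7763])}
wrist {'K': array([[337.9819,   0.    , 253.3062],
       [  0.    , 337.9819, 191.9528],
       [  0.    ,   0.    ,   1.    ]]), 'D': array([-0.059,  0.   ,  0.   ,  0.   ,  0.   ]), 'T_tool_cam': array([[-0.0013,  0.9637,  0.267 ,  0.0784],
       [ 1.    ,  0.0016, -0.0011, -0.0005],
       [-0.0015,  0.267 , -0.9637, -0.1796],
       [ 0.    ,  0.    ,  0.    ,  1.    ]])}
{'time': 0.1, 'joint_positions': array([ 1.1839,  0.0879,  1.3721, -0.    ,  1.6836, -0.1031]), 'qvel': array([ 0.0011, -0.0004, -0.0017, -0.0003,  0.0002, -0.0002]), 'joint_torque': array([  0.0023, -34.1252, -30.3302,   0.072 ,   0.0305,  -0.0001]), 'tool_pos': array([0.1538, 0.5275, 0.2044]), 'ee_rot': array([-3.1396, -0.0002,  2.8578]), 'wrist_force': array([ 0.1456, -0.5225, -0.4718]), 'wrist_torque': array([ 0.0021, -0.051 ,  0.0496]), 'width': 0.094096735003581}
0.0188
```

View pics/top1.png

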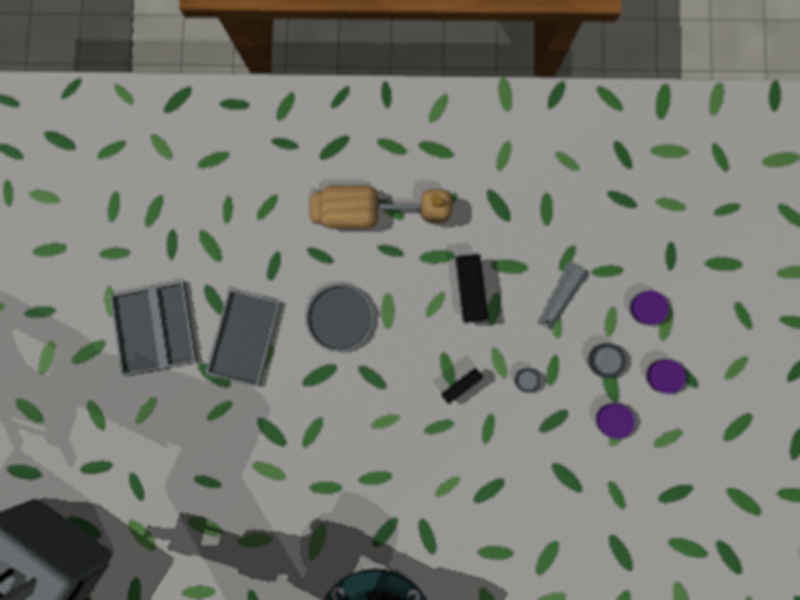

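View pics/scene1.png

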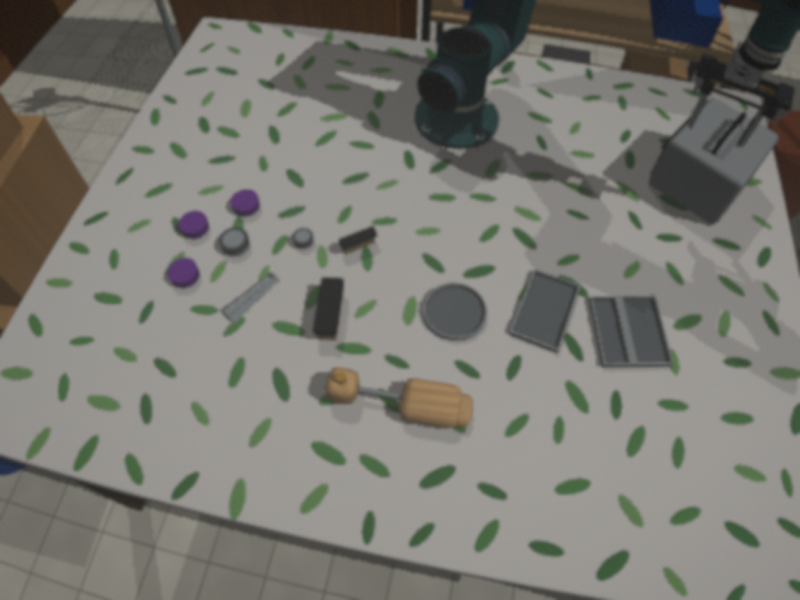

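The top view shows the trays on the left: two-bay (155,328), oblong (246,337), dish (342,317). On the right are the big brush (472,288), horn (563,295), small brush (463,386), small tin (529,380) and large grey tin (607,360), with the purple look-alikes beside them. I'll enlarge both halves for exact pixels.

```bash
cat > h.py <<'E'
from bench import status, viewer
import cv2, numpy as np
from scipy.spatial.transform import Rotation as R
np.set_printoptions(precision=4,suppress=True)
def Tcam(n,obs=None):
    m=viewer.camera_model(n); T=np.eye(4)
    if n=="wrist":
        T[:3,:3]=R.from_euler('xyz',obs['ee_rot']).as_matrix(); T[:3,3]=obs['tool_pos']; T=T@m['T_tool_cam']
    else:
        T[:3,:3]=R.from_euler('xyz',m['attitude']).as_matrix(); T[:3,3]=m['xyz']
    return T,m
def p2w(n,uv,z,obs=None):
    T,m=Tcam(n,obs)
    q=cv2.undistortPoints(np.array(uv,float).reshape(-1,1,2),m['K'],m['D'])[:,0]
    d=np.c_[q[:,0],-q[:,1],-np.ones(len(q))]@T[:3,:3].T
    z=np.broadcast_to(z,len(q)); s=(z-T[2,3])/d[:,2]
    return T[:3,3]+d*s[:,None]
def w2p(n,P,obs=None):
    T,m=Tcam(n,obs); c=(np.atleast_2d(P)-T[:3,3])@T[:3,:3]
    return cv2.projectPoints(c*[1,-1,-1],np.zeros(3),np.zeros(3),m['K'],m['D'])[0][:,0]
E
python3 - <<'E'
from h import *
im=viewer.snapshot("top")[:,:,::-1]; cv2.imwrite("pics/raw_top.png",im)
for n,(x,y,w,h) in dict(a=(60,165,200,100),b=(270,150,200,140)).items():
    c=cv2.resize(im[y:y+h,x:x+w],None,fx=4,fy=4,interpolation=cv2.INTER_CUBIC)
    cv2.imwrite(f"pics/crop_{n}.png",cv2.convertScaleAbs(c,alpha=1.5,beta=10))
E
```

```text
(no output)
```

View pics/crop_a.png

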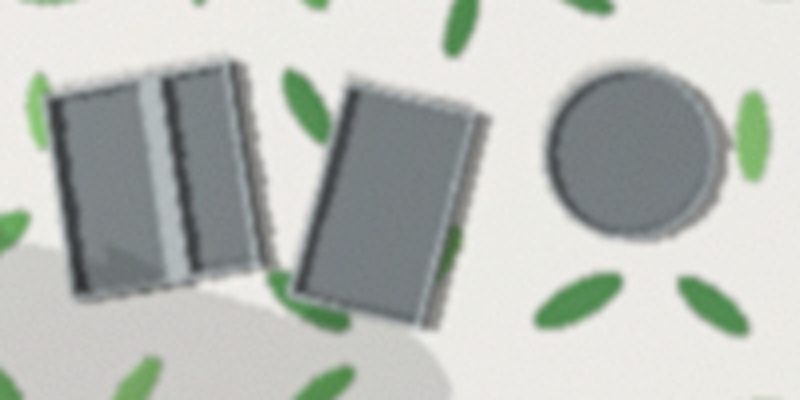

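View pics/crop_b.png

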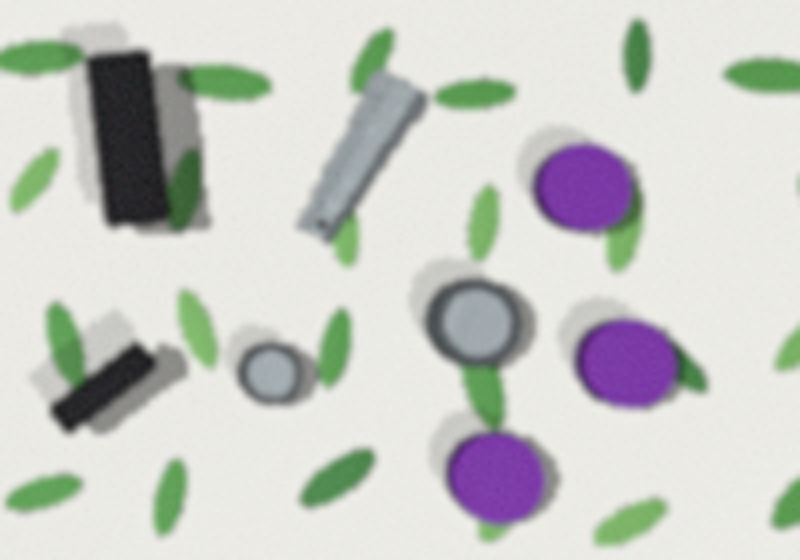

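Crop a gives the rim corners of both trays and the dish centre near (636,152); the wide bay is on the left. In crop b I see the brush block corners, the horn with its broad end up at about (400,88), the small tin at (271,373) and the large grey tin at (477,322), with purple tins around it.

```bash
cat > m1.py <<'E'
from h import *
def f(x0,y0,pts,z): return p2w("top",[[x0+(a+.5)/4-.5,y0+(b+.5)/4-.5] for a,b in pts],z)
A=lambda p,z:f(60,165,p,z); B=lambda p,z:f(270,150,p,z)
def rect(name,P): # TL TR BR BL
    P=P[:,:2]; c=P.mean(0); v=(P[0]+P[1]-P[2]-P[3])/2; w=(P[0]+P[3]-P[1]-P[2])/2
    print(name,c.round(4),"len",np.linalg.norm(v).round(4),"wid",np.linalg.norm(w).round(4),"yaw x",np.degrees(np.arctan2(v[1],v[0])).round(1),"perp",(np.degrees(np.arctan2(w[1],w[0]))-90).round(1))
    return c,v/np.linalg.norm(v)
c,v=rect("brush_tray",A([(48,97),(236,62),(268,268),(75,298)],.012))
n=np.array([-v[1],v[0]]); print(" wide",c+.031*n," narrow",c-.041*n)
rect("horn_tray",A([(348,82),(488,112),(430,327),(293,293)],.012))
print("dish",A([(636,152)],.012))
rect("big",B([(90,58),(148,52),(168,217),(108,225)],.046))
rect("small",B([(135,345),(157,362),(68,432),(52,410)],.038))
rect("horn",B([(375,75),(427,100),(330,240),(298,225)],.004))
print("stin",B([(271,373)],.020),"ltin",B([(477,322)],.024))
print("purple",B([(585,187),(629,363),(497,477)],.024))
E
python3 m1.py
```

```text
brush_tray [0.5136 0.4101] len 0.1459 wid 0.1366 yaw x 11.7 perp 10.9
 wide [0.5073 0.4404]  narrow [0.5219 0.3699]
horn_tray [0.5015 0.244 ] len 0.1537 wid 0.1009 yaw x -12.4 perp -11.6
dish [[0.5409 0.0718 0.012 ]]
big [ 0.5942 -0.157 ] len 0.114 wid 0.0403 yaw x 7.1 perp 7.9
small [ 0.4254 -0.1426] len 0.0738 wid 0.0182 yaw x -50.9 perp -44.5
horn [ 0.5864 -0.322 ] len 0.1203 wid 0.0323 yaw x -30.5 perp -24.8
stin [[ 0.4368 -0.2588  0.02  ]] ltin [[ 0.4748 -0.3978  0.024 ]]
purple [[ 0.5688 -0.4722  0.024 ]
 [ 0.4494 -0.4999  0.024 ]
 [ 0.3708 -0.4102  0.024 ]]
```

```bash
cat > go.py <<'E'
import sys; from h import *
# args: x y z(TCP, m) yaw(deg) -> tool-frame shift mm, turn deg
o=status.get_obs(); x,y,z,yaw=map(float,sys.argv[1:5])
R0=R.from_euler('xyz',o['ee_rot']); R1=R.from_euler('xyz',[np.pi,0,np.radians(yaw)])
print("now",o['time'],o['tool_pos'],np.degrees(o['ee_rot']),o['width'])
print("shift",(R0.inv().apply(np.array([x,y,z])-o['tool_pos'])*1000).round(1),"turn",(R0.inv()*R1).as_rotvec(degrees=True).round(1))
E
python3 go.py .594 -.157 .12 187.5
```

```text
now 0.15 [0.1539 0.5276 0.2046] [-179.9068   -0.0083  163.7377] 0.09398773600529896
shift [-614.3 -533.8   85.4] turn [ -0.1  -0.  -23.8]
```

Emit:
move_arm([
  [[-307,-267,0],[0,0,-12],1],
  [[-307,-267,0],[0,0,-12],1],
  [[-307,-267,0],[0,0,-12],1],
  [[-307,-267,0],[0,0,-12],1],
  [[-307,-267,0],[0,0,-12],1],
  [[-307,-267,0],[0,0,-12],1],
  [[-307,-267,0],[0,0,-12],1],
  [[-614,-534,85],[0,0,-23.8],1],
  [[-614,-534,85],[0,0,-23.8],1],
  [[-614,-534,85],[0,0,-23.8],1],
  [[-614,-534,85],[0,0,-23.8],1],
  [[-614,-534,85],[0,0,-23.8],1],
  [[-614,-534,85],[0,0,-23.8],1],
  [[-614,-534,85],[0,0,-23.8],1],
  [[-614,-534,85],[0,0,-23.8],1],
  [[-614,-534,85],[0,0,-23.8],1],
  [[-614,-534,85],[0,0,-23.8],1],
])

```text
time: 2.28
tool_pos: [0.5938, -0.1553, 0.1213]
ee_rot: [-3.141, 0.001, -3.009]
wrist_force: [-0.2, 0.3, -0.6]
width: 0.0938
```

```bash
python3 go.py .594 -.157 .02 187.5
python3 - <<'E'
from h import *
o=status.get_obs(); im=viewer.snapshot("wrist")[:,:,::-1].copy()
c=np.radians(7.5);ex=np.array([np.cos(c),np.sin(c)]);ey=np.array([-ex[1],ex[0]])
P=[[*(np.array([.594,-.157])+a*.06*ex+b*.0225*ey),.046] for a,b in((1,1),(1,-1),(-1,-1),(-1,1))]
cv2.polylines(im,[w2p("wrist",P,o).round().astype(int)],True,(0,0,255))
cv2.imwrite("pics/w1.png",im)
E
```

```text
now 2.275 [ 0.5938 -0.1553  0.1213] [-179.9946    0.0562 -172.3757] 0.09379602036505869
shift [  0.1  -1.7 101.3] turn [-0.   0.1  0.1]
```

View pics/w1.png

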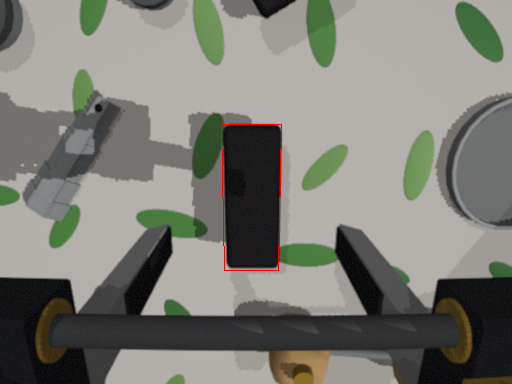

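The red overlay sits on the big brush block (223–281, 125–270), so the estimates are good to about 1–2 mm. Grasping now.

Emit:
move_arm([
  [[0,-1.7,60],[0,0,0],1],
  [[0,-1.7,101],[0,0,0],1],
  [[0,-1.7,101],[0,0,0],1],
  [[0,-1.7,101],[0,0,0],1],
  [[0,-1.7,101],[0,0,0],-1],
  [[0,-1.7,101],[0,0,0],-1],
  [[0,-1.7,101],[0,0,0],-1],
  [[0,-1.7,101],[0,0,0],-1],
  [[0,-1.7,101],[0,0,0],-1],
  [[0,-1.7,101],[0,0,0],-1],
  [[0,-1.7,50],[0,0,0],-1],
  [[0,-1.7,0],[0,0,0],-1],
  [[0,-1.7,0],[0,0,0],-1],
])

```text
time: 3.95
tool_pos: [0.5973, -0.1594, 0.1263]
ee_rot: [-3.136, 0.01, -3.01]
wrist_force: [-0.2, -0.5, -0.5]
width: 0.045
```

```bash
python3 go.py .5073 .4404 .12 191.3
```

```text
now 3.95 [ 0.5973 -0.1594  0.1263] [-179.6972    0.5597 -172.4579] 0.04504253483009749
shift [ 10.5 606.5   3. ] turn [-0.3  0.5 -3.8]
```

Emit:
move_arm([
  [[7,604,0],[0,0,-3.8],-1],
  [[7,604,0],[0,0,-3.8],-1],
  [[7,604,0],[0,0,-3.8],-1],
  [[7,604,0],[0,0,-3.8],-1],
  [[7,604,0],[0,0,-3.8],-1],
  [[7,604,0],[0,0,-3.8],-1],
  [[7,604,0],[0,0,-3.8],-1],
  [[7,604,0],[0,0,-3.8],-1],
  [[7,604,0],[0,0,-3.8],-1],
  [[7,604,0],[0,0,-3.8],-1],
  [[7,604,0],[0,0,-3.8],-1],
  [[7,604,0],[0,0,-3.8],-1],
  [[7,604,0],[0,0,-3.8],-1],
  [[7,604,0],[0,0,-3.8],-1],
  [[7,604,0],[0,0,-3.8],-1],
  [[7,604,0],[0,0,-3.8],-1],
  [[7,604,0],[0,0,-3.8],-1],
])

```text
time: 6.08
tool_pos: [0.508, 0.4396, 0.1206]
ee_rot: [3.141, 0.0, -2.944]
wrist_force: [-0.0, -1.5, -0.6]
width: 0.045
```

```bash
python3 go.py .5073 .4404 .024 191.3
python3 - <<'E'
from h import *
o=status.get_obs(); im=viewer.snapshot("wrist")[:,:,::-1].copy()
def tray(c,yaw,L,W,z,col):
    c_=np.radians(yaw);ex=np.array([np.cos(c_),np.sin(c_)]);ey=np.array([-ex[1],ex[0]])
    P=[[*(np.array(c)+a*L/2*ex+b*W/2*ey),z] for a,b in((1,1),(1,-1),(-1,-1),(-1,1))]
    cv2.polylines(im,[w2p("wrist",P,o).round().astype(int)],True,col)
tray([.5136,.4101],11.3,.15,.136,.012,(0,0,255)); tray([.5015,.244],-12,.158,.098,.012,(0,0,255))
cv2.imwrite("pics/w2.png",im)
E
```

```text
now 6.075 [0.508  0.4396 0.1206] [ 179.992     0.0093 -168.6651] 0.04501400735831631
shift [ 0.6  0.9 96.6] turn [0. 0. 0.]
```

View pics/w2.png

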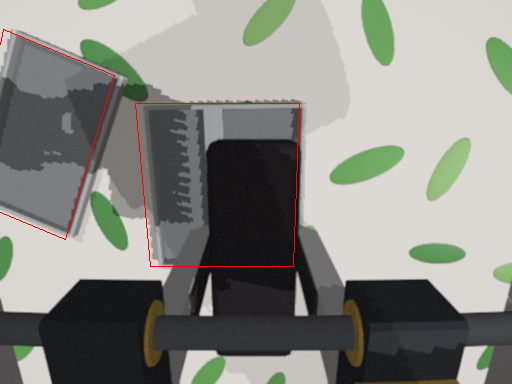

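The brush tray is drawn about 4 px (3 mm) too far to the right, i.e. towards -y, and the oblong tray about 10 px (6–8 mm) the same way. I'll shift both towards +y and lower the brush.

Emit:
move_arm([
  [[0,3.5,60],[0,0,0],-1],
  [[0,3.5,85],[0,0,0],-1],
  [[0,3.5,97],[0,0,0],-1],
  [[0,3.5,97],[0,0,0],-1],
  [[0,3.5,97],[0,0,0],-1],
  [[0,3.5,97],[0,0,0],-1],
  [[0,3.5,97],[0,0,0],0.28],
  [[0,3.5,97],[0,0,0],0.28],
  [[0,3.5,97],[0,0,0],0.28],
  [[0,3.5,97],[0,0,0],0.28],
  [[0,3.5,60],[0,0,0],0.28],
  [[0,3.5,0],[0,0,0],0.28],
  [[0,3.5,0],[0,0,0],0.28],
  [[0,3.5,0],[0,0,0],0.28],
])

```text
time: 7.88
tool_pos: [0.5073, 0.443, 0.1206]
ee_rot: [3.141, 0.0, -2.944]
wrist_force: [-0.6, 0.1, -0.1]
width: 0.06
```

```bash
python3 go.py .4254 -.1426 .12 130
```

```text
now 7.875 [0.5073 0.443  0.1206] [ 179.9842    0.0249 -168.6596] 0.06004112342199563
shift [ 195.4 -558.1    0.4] turn [ 0.   0.  61.3]
```

Emit:
move_arm([
  [[195,-558,0],[0,0,61],0.28],
  [[195,-558,0],[0,0,61],0.28],
  [[195,-558,0],[0,0,61],0.28],
  [[195,-558,0],[0,0,61],0.28],
  [[195,-558,0],[0,0,61],0.28],
  [[195,-558,0],[0,0,61],0.28],
  [[195,-558,0],[0,0,61],0.28],
  [[195,-558,0],[0,0,61],0.28],
  [[195,-558,0],[0,0,61],0.28],
  [[195,-558,0],[0,0,61],0.28],
  [[195,-558,0],[0,0,61],0.28],
  [[195,-558,0],[0,0,61],0.28],
  [[195,-558,0],[0,0,61],0.28],
  [[195,-558,0],[0,0,61],0.28],
  [[195,-558,0],[0,0,61],0.28],
  [[195,-558,0],[0,0,61],0.28],
])

```text
time: 9.88
tool_pos: [0.4259, -0.1421, 0.1206]
ee_rot: [3.141, 0.0, 2.275]
wrist_force: [-0.9, 0.6, -0.1]
width: 0.0605
```

```bash
cat >> h.py <<'E'
def box(im,o,c,yaw,L,W,z,col=(0,0,255)):
    a=np.radians(yaw);ex=np.array([np.cos(a),np.sin(a)]);ey=np.array([-ex[1],ex[0]])
    P=[[*(np.array(c)+s*L/2*ex+t*W/2*ey),z] for s,t in((1,1),(1,-1),(-1,-1),(-1,1))]
    cv2.polylines(im,[w2p("wrist",P,o).round().astype(int)],True,col)
def circ(im,o,c,d,z,col=(0,0,255)):
    t=np.linspace(0,2*np.pi,40); P=np.c_[c[0]+d/2*np.cos(t),c[1]+d/2*np.sin(t),0*t+z]
    cv2.polylines(im,[w2p("wrist",P,o).round().astype(int)],True,col)
E
python3 go.py .4254 -.1426 .015 130
python3 - <<'E'
from h import *
o=status.get_obs(); im=viewer.snapshot("wrist")[:,:,::-1].copy()
box(im,o,[.4254,-.1426],-50,.08,.024,.038); circ(im,o,[.4368,-.2588],.044,.02); box(im,o,[.5864,-.322],-30.5,.125,.03,.004)
cv2.imwrite("pics/w3.png",im)
E
```

```text
now 9.875 [ 0.4259 -0.1421  0.1206] [179.989    0.0075 130.3753] 0.060545785282603126
shift [ -0.   -0.7 105.6] turn [0.  0.  0.4]
```

View pics/w3.png

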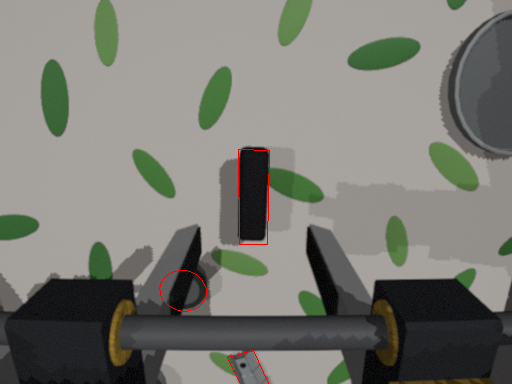

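The overlay matches the small brush (239–269, 148–243). Grasping.

Emit:
move_arm([
  [[0,-0.7,60],[0,0,0],0.28],
  [[0,-0.7,105],[0,0,0],0.28],
  [[0,-0.7,105],[0,0,0],0.28],
  [[0,-0.7,105],[0,0,0],0.28],
  [[0,-0.7,105],[0,0,0],-1],
  [[0,-0.7,105],[0,0,0],-1],
  [[0,-0.7,105],[0,0,0],-1],
  [[0,-0.7,105],[0,0,0],-1],
  [[0,-0.7,105],[0,0,0],-1],
  [[0,-0.7,50],[0,0,0],-1],
  [[0,-0.7,0],[0,0,0],-1],
  [[0,-0.7,0],[0,0,0],-1],
  [[0,-0.7,0],[0,0,0],-1],
  [[0,-0.7,0],[0,0,0],-1],
])

```text
time: 11.68
tool_pos: [0.424, -0.1423, 0.1184]
ee_rot: [-3.14, -0.004, 2.275]
wrist_force: [-0.1, -0.2, -0.3]
width: 0.0238
```

```bash
python3 go.py .522 .3727 .12 191.3
```

```text
now 11.675 [ 0.424  -0.1423  0.1184] [-179.9093   -0.2149  130.338 ] 0.023761872152975982
shift [329.1 408.   -1. ] turn [  0.   -0.2 -61. ]
```

Emit:
move_arm([
  [[330,407,0],[0,0,-61],-1],
  [[330,407,0],[0,0,-61],-1],
  [[330,407,0],[0,0,-61],-1],
  [[330,407,0],[0,0,-61],-1],
  [[330,407,0],[0,0,-61],-1],
  [[330,407,0],[0,0,-61],-1],
  [[330,407,0],[0,0,-61],-1],
  [[330,407,0],[0,0,-61],-1],
  [[330,407,0],[0,0,-61],-1],
  [[330,407,0],[0,0,-61],-1],
  [[330,407,0],[0,0,-61],-1],
  [[330,407,0],[0,0,-61],-1],
  [[330,407,0],[0,0,-61],-1],
  [[330,407,0],[0,0,-61],-1],
  [[330,407,0],[0,0,-61],-1],
  [[330,407,0],[0,0,-61],-1],
])

```text
time: 13.68
tool_pos: [0.5219, 0.3721, 0.1206]
ee_rot: [3.141, 0.0, -2.944]
wrist_force: [0.5, -0.6, -0.4]
width: 0.0235
```

```bash
python3 go.py .522 .3727 .019 191.3
```

```text
now 13.675 [0.5219 0.3721 0.1206] [ 179.9925    0.008  -168.6642] 0.02353127522668378
shift [ -0.2   0.5 101.6] turn [0. 0. 0.]
```

Emit:
move_arm([
  [[0,0.5,60],[0,0,0],-1],
  [[0,0.5,90],[0,0,0],-1],
  [[0,0.5,101.5],[0,0,0],-1],
  [[0,0.5,101.5],[0,0,0],-1],
  [[0,0.5,101.5],[0,0,0],-1],
  [[0,0.5,101.5],[0,0,0],-1],
  [[0,0.5,101.5],[0,0,0],-0.15],
  [[0,0.5,101.5],[0,0,0],-0.15],
  [[0,0.5,101.5],[0,0,0],-0.15],
  [[0,0.5,101.5],[0,0,0],-0.15],
  [[0,0.5,60],[0,0,0],-0.15],
  [[0,0.5,0],[0,0,0],-0.15],
  [[0,0.5,0],[0,0,0],-0.15],
  [[0,0.5,0],[0,0,0],-0.15],
])

```text
time: 15.42
tool_pos: [0.5217, 0.3726, 0.1205]
ee_rot: [3.141, 0.0, -2.944]
wrist_force: [-0.4, -0.0, -1.2]
width: 0.0401
```

```bash
python3 go.py .5864 -.322 .12 149.5
```

```text
now 15.425 [0.5217 0.3726 0.1205] [ 179.9924    0.0204 -168.6604] 0.040133516516357555
shift [  73.2 -693.7    0.4] turn [ 0.   0.  41.8]
```

Emit:
move_arm([
  [[73,-694,0],[0,0,42],0.3],
  [[73,-694,0],[0,0,42],0.3],
  [[73,-694,0],[0,0,42],0.3],
  [[73,-694,0],[0,0,42],0.3],
  [[73,-694,0],[0,0,42],0.3],
  [[73,-694,0],[0,0,42],0.3],
  [[73,-694,0],[0,0,42],0.3],
  [[73,-694,0],[0,0,42],0.3],
  [[73,-694,0],[0,0,42],0.3],
  [[73,-694,0],[0,0,42],0.3],
  [[73,-694,0],[0,0,42],0.3],
  [[73,-694,0],[0,0,42],0.3],
  [[73,-694,0],[0,0,42],0.3],
  [[73,-694,0],[0,0,42],0.3],
  [[73,-694,0],[0,0,42],0.3],
  [[73,-694,0],[0,0,42],0.3],
  [[73,-694,0],[0,0,42],0.3],
  [[73,-694,0],[0,0,42],0.3],
])

```text
time: 17.68
tool_pos: [0.5867, -0.322, 0.1206]
ee_rot: [3.142, 0.0, 2.607]
wrist_force: [-0.7, 0.1, -0.3]
width: 0.061
```

```bash
python3 go.py .5864 -.322 .003 149.5
python3 - <<'E'
from h import *
o=status.get_obs(); im=viewer.snapshot("wrist")[:,:,::-1].copy()
box(im,o,[.5864,-.322],-30.5,.125,.03,.004); circ(im,o,[.4748,-.3978],.062,.024); circ(im,o,[.4368,-.2588],.044,.02)
cv2.imwrite("pics/w4.png",im)
E
```

```text
now 17.675 [ 0.5867 -0.322   0.1206] [179.9973   0.0149 149.3568] 0.06101331382152888
shift [  0.3  -0.2 117.6] turn [ 0.   0.  -0.1]
```

View pics/w4.png

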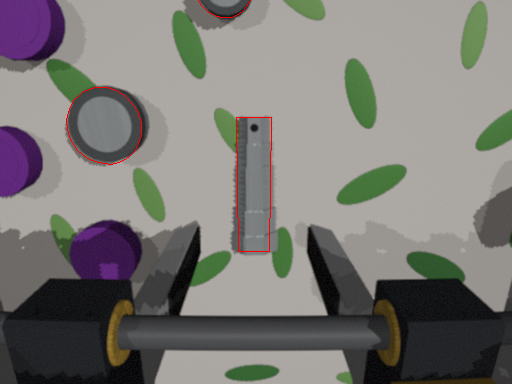

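The horn (237–272, 117–251), large tin (106,124) and small tin all line up with the overlay. Grasping the horn near the table.

Emit:
move_arm([
  [[0,0,60],[0,0,0],0.3],
  [[0,0,105],[0,0,0],0.3],
  [[0,0,117],[0,0,0],0.3],
  [[0,0,117],[0,0,0],0.3],
  [[0,0,117],[0,0,0],0.3],
  [[0,0,117],[0,0,0],-1],
  [[0,0,117],[0,0,0],-1],
  [[0,0,117],[0,0,0],-1],
  [[0,0,117],[0,0,0],-1],
  [[0,0,117],[0,0,0],-1],
  [[0,0,90],[0,0,0],-1],
  [[0,0,50],[0,0,0],-1],
  [[0,0,0],[0,0,0],-1],
  [[0,0,0],[0,0,0],-1],
  [[0,0,0],[0,0,0],-1],
])

```text
time: 19.6
tool_pos: [0.5862, -0.3219, 0.1194]
ee_rot: [3.141, -0.001, 2.606]
wrist_force: [-0.1, 0.4, -1.9]
width: 0.0295
```

```bash
python3 go.py .5015 .250 .12 168
```

```text
now 19.6 [ 0.5862 -0.3219  0.1194] [179.9931  -0.0786 149.3346] 0.02952049788246251
shift [364.6 448.8  -0. ] turn [  0.   -0.1 -18.7]
```

Emit:
move_arm([
  [[364,449,0],[0,0,-19],-1],
  [[364,449,0],[0,0,-19],-1],
  [[364,449,0],[0,0,-19],-1],
  [[364,449,0],[0,0,-19],-1],
  [[364,449,0],[0,0,-19],-1],
  [[364,449,0],[0,0,-19],-1],
  [[364,449,0],[0,0,-19],-1],
  [[364,449,0],[0,0,-19],-1],
  [[364,449,0],[0,0,-19],-1],
  [[364,449,0],[0,0,-19],-1],
  [[364,449,0],[0,0,-19],-1],
  [[364,449,0],[0,0,-19],-1],
  [[364,449,0],[0,0,-19],-1],
  [[364,449,0],[0,0,-19],-1],
  [[364,449,0],[0,0,-19],-1],
  [[364,449,0],[0,0,-19],-1],
])

```text
time: 21.6
tool_pos: [0.5026, 0.2495, 0.1206]
ee_rot: [3.141, 0.0, 2.938]
wrist_force: [-0.4, 0.9, -0.2]
width: 0.0297
```

```bash
python3 go.py .5015 .250 .007 168
python3 - <<'E'
from h import *
o=status.get_obs(); im=viewer.snapshot("wrist")[:,:,::-1].copy()
box(im,o,[.5015,.250],-12,.158,.098,.012)
cv2.imwrite("pics/w5.png",im)
E
```

```text
now 21.6 [0.5026 0.2495 0.1206] [179.9893   0.0113 168.3155] 0.029709884315424852
shift [  1.2   0.3 113.6] turn [0.  0.  0.3]
```

View pics/w5.png

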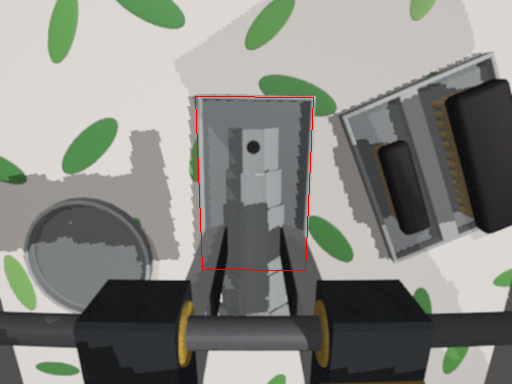

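The horn tray matches its overlay to a few px, and both brushes show in their bays. Lowering the horn.

Emit:
move_arm([
  [[1,0,60],[0,0,0],-1],
  [[1,0,100],[0,0,0],-1],
  [[1,0,113.5],[0,0,0],-1],
  [[1,0,113.5],[0,0,0],-1],
  [[1,0,113.5],[0,0,0],-1],
  [[1,0,113.5],[0,0,0],-1],
  [[1,0,113.5],[0,0,0],0.05],
  [[1,0,113.5],[0,0,0],0.05],
  [[1,0,113.5],[0,0,0],0.05],
  [[1,0,113.5],[0,0,0],0.05],
  [[1,0,60],[0,0,0],0.05],
  [[1,0,0],[0,0,0],0.05],
  [[1,0,0],[0,0,0],0.05],
  [[1,0,0],[0,0,0],0.05],
])

```text
time: 23.4
tool_pos: [0.5013, 0.2498, 0.1201]
ee_rot: [-3.142, -0.0, 2.938]
wrist_force: [0.4, 0.9, -0.1]
width: 0.0489
```

```bash
python3 go.py .475 -.398 .12 132
```

```text
now 23.4 [0.5013 0.2498 0.1201] [-179.9956   -0.0147  168.3406] 0.048931157737866195
shift [-105.2 -639.7    0.2] turn [-0.  -0.  36.3]
```

Emit:
move_arm([
  [[-105,-640,0],[0,0,36],0.7],
  [[-105,-640,0],[0,0,36],0.7],
  [[-105,-640,0],[0,0,36],0.7],
  [[-105,-640,0],[0,0,36],0.7],
  [[-105,-640,0],[0,0,36],0.7],
  [[-105,-640,0],[0,0,36],0.7],
  [[-105,-640,0],[0,0,36],0.7],
  [[-105,-640,0],[0,0,36],0.7],
  [[-105,-640,0],[0,0,36],0.7],
  [[-105,-640,0],[0,0,36],0.7],
  [[-105,-640,0],[0,0,36],0.7],
  [[-105,-640,0],[0,0,36],0.7],
  [[-105,-640,0],[0,0,36],0.7],
  [[-105,-640,0],[0,0,36],0.7],
  [[-105,-640,0],[0,0,36],0.7],
  [[-105,-640,0],[0,0,36],0.7],
  [[-105,-640,0],[0,0,36],0.7],
  [[-105,-640,0],[0,0,36],0.7],
])

```text
time: 25.65
tool_pos: [0.4751, -0.3981, 0.1205]
ee_rot: [3.141, 0.0, 2.31]
wrist_force: [0.4, -0.4, -0.4]
width: 0.0801
```

```bash
python3 go.py .475 -.398 .004 132
python3 - <<'E'
from h import *
o=status.get_obs(); im=viewer.snapshot("wrist")[:,:,::-1].copy()
circ(im,o,[.4748,-.3978],.062,.024); circ(im,o,[.4368,-.2588],.044,.02)
cv2.imwrite("pics/w6.png",im)
E
```

```text
now 25.65 [ 0.4751 -0.3981  0.1205] [179.9935   0.0088 132.3445] 0.08007584014973328
shift [  0.1  -0.  116.5] turn [0.  0.  0.3]
```

View pics/w6.png

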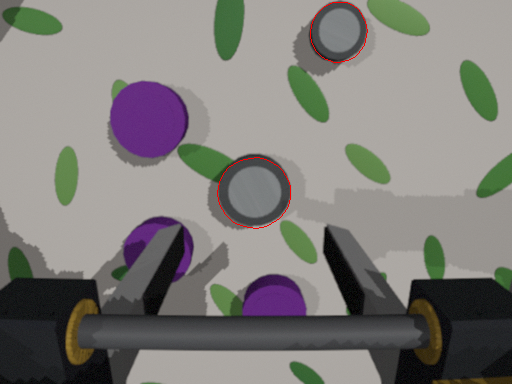

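The overlay is right on the large tin (254,191). Grasping.

Emit:
move_arm([
  [[0,0,60],[0,0,0],0.7],
  [[0,0,105],[0,0,0],0.7],
  [[0,0,116],[0,0,0],0.7],
  [[0,0,116],[0,0,0],0.7],
  [[0,0,116],[0,0,0],0.7],
  [[0,0,116],[0,0,0],-1],
  [[0,0,116],[0,0,0],-1],
  [[0,0,116],[0,0,0],-1],
  [[0,0,116],[0,0,0],-1],
  [[0,0,116],[0,0,0],-1],
  [[0,0,90],[0,0,0],-1],
  [[0,0,50],[0,0,0],-1],
  [[0,0,0],[0,0,0],-1],
  [[0,0,0],[0,0,0],-1],
  [[0,0,0],[0,0,0],-1],
])

```text
time: 27.58
tool_pos: [0.4742, -0.3975, 0.1186]
ee_rot: [-3.141, -0.003, 2.31]
wrist_force: [0.2, 0.0, -1.4]
width: 0.0615
```

```bash
python3 go.py .541 .073 .12 170
```

```text
now 27.575 [ 0.4742 -0.3975  0.1186] [-179.9858   -0.1642  132.3358] 0.06146045399681072
shift [302.9 366.2  -0.6] turn [  0.   -0.2 -37.7]
```

Emit:
move_arm([
  [[303,366,0],[0,0,-38],-1],
  [[303,366,0],[0,0,-38],-1],
  [[303,366,0],[0,0,-38],-1],
  [[303,366,0],[0,0,-38],-1],
  [[303,366,0],[0,0,-38],-1],
  [[303,366,0],[0,0,-38],-1],
  [[303,366,0],[0,0,-38],-1],
  [[303,366,0],[0,0,-38],-1],
  [[303,366,0],[0,0,-38],-1],
  [[303,366,0],[0,0,-38],-1],
  [[303,366,0],[0,0,-38],-1],
  [[303,366,0],[0,0,-38],-1],
  [[303,366,0],[0,0,-38],-1],
  [[303,366,0],[0,0,-38],-1],
  [[303,366,0],[0,0,-38],-1],
  [[303,366,0],[0,0,-38],-1],
])

```text
time: 29.58
tool_pos: [0.5415, 0.0724, 0.1205]
ee_rot: [3.141, 0.0, 2.973]
wrist_force: [0.3, -0.5, -1.6]
width: 0.0614
```

```bash
python3 go.py .541 .073 .0075 170
python3 - <<'E'
from h import *
o=status.get_obs(); im=viewer.snapshot("wrist")[:,:,::-1].copy()
circ(im,o,[.541,.073],.124,.012); 
cv2.imwrite("pics/w7.png",im)
E
```

```text
now 29.575 [0.5415 0.0724 0.1205] [179.9935   0.0081 170.3439] 0.06136144632356246
shift [  0.6   0.5 113. ] turn [0.  0.  0.3]
```

View pics/w7.png

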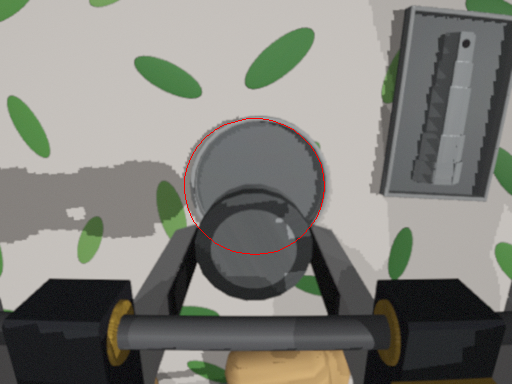

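The dish matches its overlay (184–326), and the horn lies hump up in the middle of its tray. Lowering the tin.

Emit:
move_arm([
  [[0.5,1.5,60],[0,0,0],-1],
  [[0.5,1.5,100],[0,0,0],-1],
  [[0.5,1.5,113],[0,0,0],-1],
  [[0.5,1.5,113],[0,0,0],-1],
  [[0.5,1.5,113],[0,0,0],-1],
  [[0.5,1.5,113],[0,0,0],-1],
  [[0.5,1.5,113],[0,0,0],0.6],
  [[0.5,1.5,113],[0,0,0],0.6],
  [[0.5,1.5,113],[0,0,0],0.6],
  [[0.5,1.5,113],[0,0,0],0.6],
  [[0.5,1.5,60],[0,0,0],0.6],
  [[0.5,1.5,0],[0,0,0],0.6],
  [[0.5,1.5,0],[0,0,0],0.6],
  [[0.5,1.5,0],[0,0,0],0.6],
])

```text
time: 31.38
tool_pos: [0.541, 0.0739, 0.1201]
ee_rot: [3.142, -0.0, 2.973]
wrist_force: [-0.6, 0.2, -1.3]
width: 0.0755
```

```bash
python3 go.py .437 -.259 .12 150
```

```text
now 31.375 [0.541  0.0739 0.1201] [179.9967  -0.0137 170.34  ] 0.07550686812850571
shift [  46.6 -345.7    0.1] turn [ 0.  -0.  20.3]
```

Emit:
move_arm([
  [[46.5,-346,0],[0,0,20],0.4],
  [[46.5,-346,0],[0,0,20],0.4],
  [[46.5,-346,0],[0,0,20],0.4],
  [[46.5,-346,0],[0,0,20],0.4],
  [[46.5,-346,0],[0,0,20],0.4],
  [[46.5,-346,0],[0,0,20],0.4],
  [[46.5,-346,0],[0,0,20],0.4],
  [[46.5,-346,0],[0,0,20],0.4],
  [[46.5,-346,0],[0,0,20],0.4],
  [[46.5,-346,0],[0,0,20],0.4],
  [[46.5,-346,60],[0,0,20],0.4],
  [[46.5,-346,105],[0,0,20],0.4],
  [[46.5,-346,116],[0,0,20],0.4],
  [[46.5,-346,116],[0,0,20],0.4],
  [[46.5,-346,116],[0,0,20],0.4],
  [[46.5,-346,116],[0,0,20],-1],
  [[46.5,-346,116],[0,0,20],-1],
  [[46.5,-346,116],[0,0,20],-1],
  [[46.5,-346,116],[0,0,20],-1],
  [[46.5,-346,116],[0,0,20],-1],
])

```text
time: 33.88
tool_pos: [0.4378, -0.2596, 0.0052]
ee_rot: [3.142, 0.001, 2.624]
wrist_force: [-0.9, 0.2, 5.3]
width: 0.0432
```

```bash
python3 go.py .541 .074 .12 170.3
```

```text
now 33.875 [ 0.4378 -0.2596  0.0052] [179.9957   0.0717 150.3351] 0.04317735829170237
shift [  75.3  341.  -114.8] turn [ -0.    0.1 -20. ]
```

Emit:
move_arm([
  [[0,0,-30],[0,0,0],-1],
  [[0,0,-70],[0,0,0],-1],
  [[0,0,-115],[0,0,0],-1],
  [[75,341,-115],[0,0,-20],-1],
  [[75,341,-115],[0,0,-20],-1],
  [[75,341,-115],[0,0,-20],-1],
  [[75,341,-115],[0,0,-20],-1],
  [[75,341,-115],[0,0,-20],-1],
  [[75,341,-115],[0,0,-20],-1],
  [[75,341,-115],[0,0,-20],-1],
  [[75,341,-115],[0,0,-20],-1],
  [[75,341,-115],[0,0,-20],-1],
  [[75,341,-115],[0,0,-20],-1],
  [[75,341,-115],[0,0,-20],-1],
  [[75,341,-115],[0,0,-20],-1],
])

```text
time: 35.75
tool_pos: [0.5409, 0.0737, 0.1196]
ee_rot: [3.142, 0.0, 2.972]
wrist_force: [0.4, -0.2, -0.8]
width: 0.0431
```

```bash
python3 go.py .541 .074 .0315 170.3
python3 - <<'E'
from h import *
o=status.get_obs(); im=viewer.snapshot("wrist")[:,:,::-1].copy()
circ(im,o,[.541,.074],.062,.027); circ(im,o,o['tool_pos'],.044,o['tool_pos'][2]+.016,(0,255,0))
cv2.imwrite("pics/w8.png",im)
E
```

```text
now 35.75 [0.5409 0.0737 0.1196] [179.9957   0.0104 170.3011] 0.043078626192497416
shift [-0.   0.3 88.1] turn [0. 0. 0.]
```

View pics/w8.png

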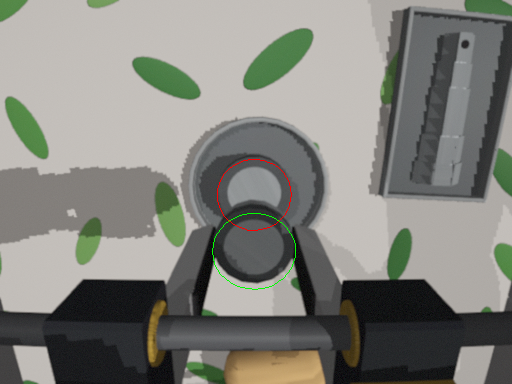

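The large tin sits on its overlay, centred in the dish within a few mm. The held small tin appears about 2–4 mm ahead along tool x, so I'll correct by -2.5 mm and place it.

Emit:
move_arm([
  [[-2.5,0,50],[0,0,0],-1],
  [[-2.5,0,78],[0,0,0],-1],
  [[-2.5,0,87],[0,0,0],-1],
  [[-2.5,0,87],[0,0,0],-1],
  [[-2.5,0,87],[0,0,0],-1],
  [[-2.5,0,87],[0,0,0],-1],
  [[-2.5,0,87],[0,0,0],0.3],
  [[-2.5,0,87],[0,0,0],0.3],
  [[-2.5,0,87],[0,0,0],0.3],
  [[-2.5,0,87],[0,0,0],0.3],
  [[-2.5,0,40],[0,0,0],0.3],
  [[-2.5,0,0],[0,0,0],0.3],
  [[60,-150,-60],[0,0,0],0.3],
  [[60,-150,-60],[0,0,0],0.3],
  [[60,-150,-60],[0,0,0],0.3],
  [[60,-150,-60],[0,0,0],0.3],
  [[-100,-150,-60],[0,0,0],0.3],
  [[-100,-150,-60],[0,0,0],0.3],
  [[-200,-250,-60],[0,0,0],0.3],
])

```text
time: 38.17
tool_pos: [0.6258, -0.1269, 0.1781]
ee_rot: [3.14, -0.001, 2.978]
wrist_force: [1.2, -0.3, 1.3]
width: 0.0608
```

```bash
python3 go.py .40 -.1 .25 170
python3 - <<'E'
from h import *
im=viewer.snapshot("top")[:,:,::-1]; a=im[160:290,60:260]
cv2.imwrite("pics/top2.png",cv2.convertScaleAbs(cv2.resize(a,None,fx=4,fy=4,interpolation=cv2.INTER_CUBIC),alpha=1.5,beta=10))
E
```

```text
now 38.175 [ 0.6258 -0.1269  0.1781] [179.8819  -0.042  170.6445] 0.06082215715066959
shift [227.2 -10.  -71.8] turn [ 0.1 -0.   0.6]
```

View pics/top2.png

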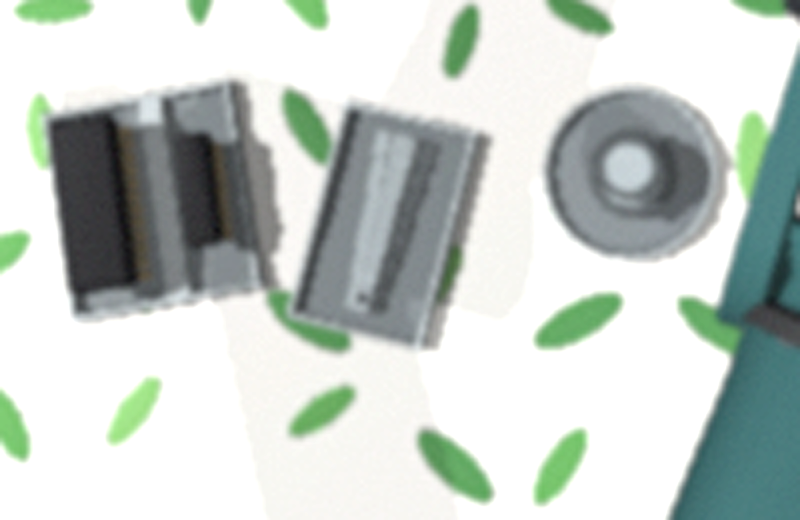

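All five lie in place from above. I'll compute their offsets numerically, correcting for height.

Run:
```python
from h import *
f=lambda p,z:p2w("top",[[60+(a+.5)/4-.5,160+(b+.5)/4-.5] for a,b in p],z)[:,:2].mean(0)
def rel(n,p,c,yaw):
    d=p-c; a=np.radians(yaw); print(n,"mm",(1000*np.array([d@[np.cos(a),np.sin(a)],d@[-np.sin(a),np.cos(a)]])).round(1))
bt=f([(48,117),(236,82),(268,288),(75,318)],.012); ht=f([(348,102),(486,132),(428,345),(293,313)],.012); di=f([(547,172),(724,172),(636,86),(636,258)],.012)
rel("big (0,31)",f([(50,120),(118,113),(136,283),(76,291)],.049),bt,11.3)
rel("small (0,-41)",f([(180,137),(208,133),(222,238),(193,243)],.041),bt,11.3)
rel("horn",f([(380,132),(438,143),(395,310),(345,303)],.007),ht,-12)
rel("stin",f([(628,168)],.047),di,0)
o=status.get_obs(); im=viewer.snapshot("scene")[:,:,::-1]
c=im[160:280,180:440]; cv2.imwrite("pics/sc2.png",cv2.convertScaleAbs(cv2.resize(c,None,fx=3,fy=3,interpolation=cv2.INTER_CUBIC),alpha=1.5,beta=10))
```

```text
big (0,31) mm [ 2.6 26.1]
small (0,-41) mm [  0.1 -43.6]
horn mm [0.4 1. ]
stin mm [0.4 1.1]
```

View pics/sc2.png

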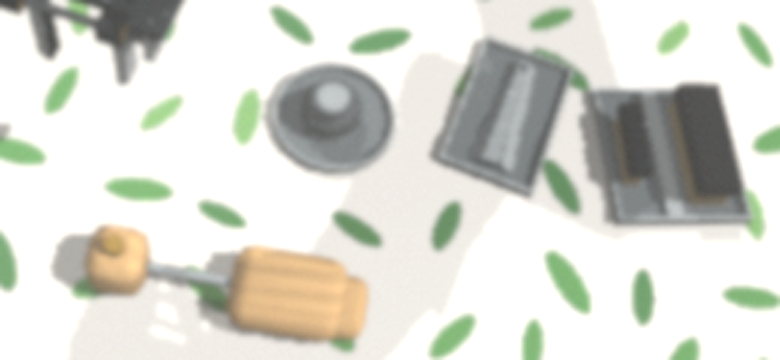

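The scene view agrees: brushes in their bays, horn in its tray, tins stacked in the dish, shoe tree untouched. I'll let the arm settle and then hand in.

Emit:
move_arm([
  [[100,0,-40],[0,0,0],0.3],
  [[100,0,-40],[0,0,0],0.3],
  [[100,0,-40],[0,0,0],0.3],
  [[100,0,-40],[0,0,0],0.3],
  [[100,0,-40],[0,0,0],0.3],
  [[100,0,-40],[0,0,0],0.3],
])

```text
time: 39.02
tool_pos: [0.5248, -0.1129, 0.2184]
ee_rot: [3.141, -0.002, 2.973]
wrist_force: [0.6, -0.4, -0.1]
width: 0.0611
```

```bash
python3 -c "
from bench import order,status
print(order.close_job(), status.get_obs()['time'])"
```

```text
the job is handed in; nothing more can be done
the job is handed in; nothing more can be done
```

I put all five things away and handed the job in at about 39 s on the robot's clock, well under the 131 s limit. The hand-in gives no verdict, so what follows rests on my own last checks.

| Thing | Position in the last top view | Allowed |
|---|---|---|
| Big brush, from centre of wide bay | 3 mm along, 5 mm across | 20 / 16 mm |
| Small brush, from centre of narrow bay | 0 mm along, 3 mm across | 35 / 16 mm |
| Shoehorn, from centre of its tray | about 1 mm, hump up | 25 / 35 mm |
| Small tin, from dish centre | about 1 mm | within 12 mm of the large tin |

- **Large tin:** I checked it only in the wrist view. It sat on the position I aimed for, within a few mm of the dish centre.
- **Pictures:** the top and scene views show everything flat and released. The scene view shows the shoe tree apparently where it was, but I did not measure its position.
- **Forces:** I saw no more than about 5 N at the wrist, read only at the end of each move.
- **Disagreement:** the first top-view estimates put the brush tray about 3 mm, and the shoehorn tray 6–8 mm, too far towards -y. The wrist camera showed this, and I corrected both before placing anything.

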